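Purge a new gas filter cartridge

TASK

A new gas filter cartridge (the tall one) has been fitted in one of the three ports of the purge console; the other two hold low blanking plugs. Turn the selector knob so that it clicks in pointing at the cartridge's port, and only then press the spring-loaded purge lever down until it lies level and keep it there, never pushing it on to its bottom stop. The lever springs up if let go, so finish while still holding it level; leave the selector as set and do not shift or tip the bottle, the mouse or the vial rack.

Things in the scene. Friction and masses are not known exactly. Their poses are not given: they have to be found in the camera images.
- console: White metal console, 210 (x) by 350 (y) by 60 mm high, fixed on the table; its yaw varies. Origin: centre of its underside. Its -x side faces the robot; +y is its left as seen from the robot, z up. The selector is on its left half, the ports in a fan beyond the selector, the lever on its right.
- selector (a joint): Angle q (rad) of the selector knob, clockwise seen from above. Click positions: 0 = off (as found), -0.65 port_left, 0.65 port_mid, 1.3 port_right; stops at -0.75 and 1.4. A detent spring (at most 0.07 N m) draws it into the nearest one when let go. It points along the console's +x turned 0.325 - q rad counter-clockwise from above, so in a click position straight at that port.
- selector_grip (a point): Point on the selector's upright axis, 92 mm above the table, in the middle of its bar grip; its x axis points where the knob points. Black knob: disc 44 mm across with its top 70 mm above the table; on it an upright bar 44 mm long, 14 mm thick, from 70 to 102 mm above the table, a white line on its pointing half. At console (-45, 60) mm.
- purge_lever (a joint): Angle (rad) of the purge lever: 0 = up at rest (sloping 0.44 rad up towards the robot), 0.44 = level, 0.8 = bottom stop. Spring-loaded: pushing on the pad takes about 4 N at the start, 8 N at level, 11 N at the stop; it springs back up when let go.
- lever_pad (a point): Middle of the top of the lever's flat black pad (45 mm along the lever, 50 mm across, 16 mm thick): 159 mm above the table at rest, 119 mm when level; at console (-42, -120) mm at rest, (-55, -120) when level. The pad is the end towards the robot of a lever pivoted at console (40, -120) mm, 110 mm above the table, between two aluminium cheek plates with a black line at level, tops at 122 mm.
- port_left (a point): Middle of the left port on the console's top, 60 mm above the table and 105 mm from the selector's axis. Selector value -0.65.
- port_mid (a point): Middle of the middle port (beyond the selector), same height and distance. Selector value 0.65.
- port_right (a point): Middle of the right port, same height and distance. Selector value 1.3.
- cartridge: The filter cartridge: upright, fixed in one of the ports; aluminium foot and cap with a clear tube, 32 mm across its foot and 60 mm tall (top at 120 mm above the table). Origin: centre of its underside, so it is the port whose point it shares.
- plug_a: Aluminium blanking plug fixed in another port, 32 mm across and only 16 mm tall. Origin: centre of its underside.
- plug_b: The other blanking plug, the same.
- reagent_bottle: Amber glass bottle, 60 mm across, 130 mm tall, loose, standing left of the console, beyond the vial rack. Origin: centre of its underside. Leave alone.
- mouse: Black computer mouse, 105 by 60 by 34 mm, loose, right of the console. Origin: centre of its underside. Leave alone.
- vial_rack: Grey plastic rack with small blue-capped glass vials, 60 by 100 by 43 mm, loose, left of the console, on the robot's side of the bottle. Origin: centre of its underside. Leave alone.

How it is judged:
On the way, in this order (a step that is already met when the one before it is completed fails the run):
1. the selector stands in the click position of the cartridge's port while the lever is still up (((horizontal distance between cartridge and port_left below 0.02 m and value of joint selector between -0.77 and -0.53 rad) or (horizontal distance between cartridge and port_mid below 0.02 m and value of joint selector between 0.53 and 0.77 rad) or (horizontal distance between cartridge and port_right below 0.02 m and value of joint selector between 1.18 and 1.42 rad)) and value of joint purge_lever below 0.1 rad), for 0.2 s.
2. with the selector so set, the robot holds the lever level (((horizontal distance between cartridge and port_left below 0.02 m and value of joint selector between -0.77 and -0.53 rad) or (horizontal distance between cartridge and port_mid below 0.02 m and value of joint selector between 0.53 and 0.77 rad) or (horizontal distance between cartridge and port_right below 0.02 m and value of joint selector between 1.18 and 1.42 rad)) and value of joint purge_lever between 0.34 and 0.54 rad and contact force between any of the fingers, the arm and purge_lever above 1.5 N), for 0.3 s.
At the end, for the whole second after the job is handed in: The selector is within 0.12 rad of the click position of the port that holds the cartridge; the lever is held still by the robot (pushing with more than 1.5 N) within 0.1 rad of level (joint value 0.34 to 0.54); the bystanders are at rest (all of step 2 and velocity of joint purge_lever between -0.05 and 0.05 rad/s and linear speed of each of reagent_bottle, mouse, vial_rack below 0.02 m/s); the arm keeps its last pose, push and grip.
It fails at once if the lever is pressed (beyond 0.15 rad) while the selector is not at the cartridge's port (value of joint purge_lever above 0.15 rad and not ((horizontal distance between cartridge and port_left below 0.02 m and value of joint selector between -0.77 and -0.53 rad) or (horizontal distance between cartridge and port_mid below 0.02 m and value of joint selector between 0.53 and 0.77 rad) or (horizontal distance between cartridge and port_right below 0.02 m and value of joint selector between 1.18 and 1.42 rad))).
It fails at once if the lever is pushed on to its bottom stop (beyond 0.72 rad) (value of joint purge_lever above 0.72 rad).
It fails at once if the reagent bottle is shifted by more than 30 mm or tipped (distance of reagent_bottle from where it was at the start of the episode above 0.03 m or angle between reagent_bottle's own z axis and vertical above 0.3 rad).
It fails at once if the mouse is shifted by more than 30 mm or tipped (distance of mouse from where it was at the start of the episode above 0.03 m or angle between mouse's own z axis and vertical above 0.3 rad).
It fails at once if the vial rack is shifted by more than 30 mm or tipped (distance of vial_rack from where it was at the start of the episode above 0.03 m or angle between vial_rack's own z axis and vertical above 0.3 rad).
It also fails if it takes over 45 s, if anything falls off the work surface, if the arm or the gripper's body presses on something with over 40 N, if the wrist force passes 120 N, or if a joint passes its speed limit or range.

ROBOT

A 6-joint arm with a two-finger parallel gripper is mounted at the origin on the work surface. World frame = base frame: x ahead of the robot, y to its left, z up, the work surface at z = 0. Lengths are in m, angles in rad, forces in N, time in s.
With the tool pointing down it reaches from about 0.275 to 0.825 m from the base axis. Payload 5.2 kg.
Tool frame: the origin (TCP) lies midway between the tips of the shut fingers; the grasp point (between the pads) lies 19 mm behind it; z points along the fingers, y is the line along which they close (so a half turn about z gives the same grasp; the last joint's range is limited). The gripper opens to 93 mm and grips with 3 to 60 N. Pads are 15 mm wide; open, the fingers measure 128 mm over their backs; the gripper's body (75 mm by 188 mm) begins 65 mm behind the grasp point.
Start: joints at [0.991, 0.259, 1.535, -0, 1.348, -0.203], TCP at [0.202, 0.511, 0.219] pointing down, gripper open.
Joint ranges: [-3.14, 3.14], [-0.91, 2.08], [0.19, 2.58], [-1.22, 4.36], [0.22, 2.71], [-3.12, 3.12]. Speed limits (rad/s): [2.57, 2.57, 3.14, 3.14, 3.14, 3.14].

INTERFACE

Orientations are given as a rotation vector (axis times angle).
In Python, from station import state, viewer, r gives the robot as it stands.
- The arm moves only by the shell command python3 -m pendant 'ROWS' [FORCE]. ROWS is JSON, a list of rows, each an object of numbers: "hand": the finger opening in mm, from 0 to 93; "dx", "dy", "dz": the shift along the tool's x, y, z in mm; "ax", "ay", "az": the turn, a rotation vector about the tool's x, y, z in rad. A call has 1 to 5 rows; each row is the pose to reach, as a shift and turn from the pose commanded when the call began, along the tool's axes at that moment; what a row does not reach only later rows make up. A row lasts 1/10 s, in which the tool goes at most 50 mm and 8.59 degrees, less where a joint would pass 70% of its speed; a pose out of reach is approached as far as the arm can. A call with a gripper value outside its range is refused whole. The fingers move at their own pace and stop on an object; FORCE is the grip in N (left out, the last holds). Time passes only in rows, so rows that repeat a pose let the fingers close. It gives the time, the measured TCP pose, the force, the opening and the grip force at its end, in the units of the state.
- state(): the state, without advancing time (a new reading comes with each control period).
- viewer.capture(name): name is "side" or "top"; returns (picture, depth): 400x640x3 uint8, red, green, blue; 400x640 float32, m along the optical axis (not along the pixel's ray), 0 where there is no reading.
- viewer.camera_info(name): a dict with "camera_matrix" (3x3 intrinsics, pixels), "xyz" and "attitude" of the camera in the world. Camera axes: x right, y down, z forward; pixel columns grow to the right and rows downward; lengths in m; the calibration is good to about 2 mm. A picture is of the moment at which its call begins. camera_info takes no time and is no camera call.
- r.close_job(): hands the job in; it is judged then, once.
The state is a dict: "clock": time; "joint_pos": joint angles; "joint_velocities": joint speeds; "tau": joint torques, N m; "tool_pos": TCP position; "eef_rot": TCP orientation; "wrist_force": force on the tool from outside, world axes, zero at the start; "moment": the same for the moment, N m; "grip_width": opening from 0.0 (shut) to 1.0 (fully open); "grasp_force": force on a finger pad.
Only numpy, scipy, OpenCV 4.12 (cv2) and the standard library are available. Lean on these libraries where they do the work, as an engineer would, in place of code of your own. Each camera call takes 0.05 s, during which the arm holds its last target. There are 200 camera calls.

## Working session

There is one attempt and no reset: what is moved stays moved. The work goes in short steps, Python scripts to look and compute and a shell command to move; the robot and the scene stay as the last step left them, time stands still between calls to the robot, and variables do not carry over. Pictures are saved under pics/ and viewed, at most 10 in all, crops included, and the job is handed in when it is done.

```bash
mkdir -p pics; ls; python3 - <<'E'
from station import state, viewer, r
import cv2, numpy as np
for n in("side","top"):
    p,d=viewer.capture(n); cv2.imwrite(f"pics/{n}0.png",p[:,:,::-1]); np.save(n+"_d.npy",d); cv2.imwrite(n+"_p.png",p[:,:,::-1])
    i=viewer.camera_info(n); print(n,i)
print(state())
E
```

```text
pics
side {'camera_matrix': array([[432.44829797,   0.        , 327.73262426],
       [  0.        , 432.44829797, 201.54658854],
       [  0.        ,   0.        ,   1.        ]]), 'xyz': array([ 0.4209811 , -0.72037111,  0.90859512]), 'attitude': array([-2.33389368,  0.2901235 , -0.11070772])}
top {'camera_matrix': array([[438.75393655,   0.        , 320.94879819],
       [  0.        , 438.75393655, 194.81889505],
       [  0.        ,   0.        ,   1.        ]]), 'xyz': array([0.38631821, 0.02639277, 1.12112657]), 'attitude': array([-2.08407686,  2.13040635, -0.18608717])}
{'clock': 0.1, 'joint_pos': array([ 9.91184493e-01,  2.59276436e-01,  1.53596022e+00, -6.83802375e-06,
        1.34798425e+00, -2.02816113e-01]), 'joint_velocities': array([-7.29056687e-04, -8.94315212e-04, -4.49612912e-03, -8.18588797e-04,
       -3.74392944e-05, -7.05816277e-04]), 'tau': array([ 2.87575305e-03, -4.38208795e+01, -2.84643584e+01,  7.18912762e-02,
        3.62537813e-02, -4.09040422e-05]), 'tool_pos': array([0.20208797, 0.51100963, 0.21790282]), 'eef_rot': array([-5.88256632e-01, -3.08539965e+00,  2.36794854e-03]), 'wrist_force': array([-0.6239313 ,  0.96768267,  0.41780841]), 'moment': array([-0.02004659,  0.04845033, -0.0106394 ]), 'grasp_force': 0.0, 'grip_width': 1.0007858000967678}
```

View pics/top0.png

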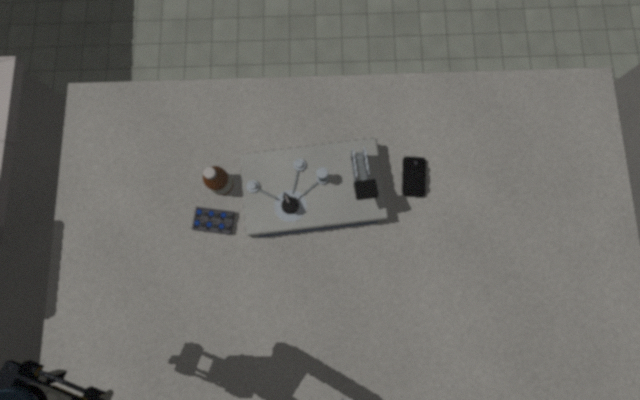

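View pics/side0.png

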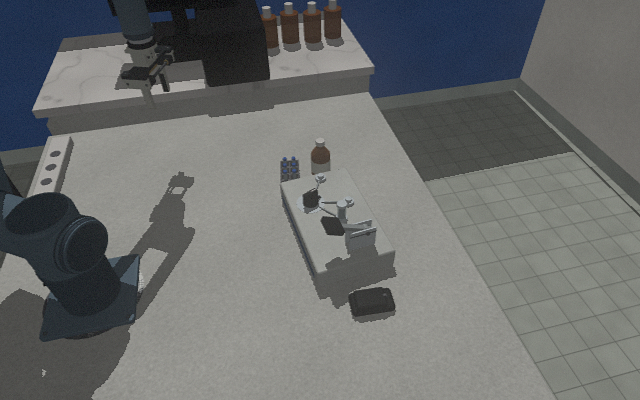

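The top view shows the selector near (290,205), ports near (253,187), (301,165) and (323,175), the lever pad near (367,188), the mouse at (414,177), the rack at (214,220) and the bottle at (216,180). The side view shows the same layout from the right. Next I need the heights and the yaw.

```bash
cat > h.py <<'E'
import numpy as np, cv2
from scipy.spatial.transform import Rotation as R
from station import state, viewer, r
def cloud(n,d):
    i=viewer.camera_info(n);K=i["camera_matrix"];M=R.from_rotvec(i["attitude"]).as_matrix()
    v,u=np.mgrid[:400,:640]
    P=np.stack([(u-K[0,2])/K[0,0]*d,(v-K[1,2])/K[1,1]*d,d],-1)@M.T+i["xyz"]
    P[d==0]=np.nan
    return P
def proj(n,X):
    i=viewer.camera_info(n)
    M=R.from_rotvec(i["attitude"]).as_matrix();c=(np.atleast_2d(X)-i["xyz"])@M
    q=c@i["camera_matrix"].T; return q[:,:2]/q[:,2:]
E
python3 - <<'E'
from h import *
from collections import Counter
A=[]
for n in("top","side"):
    P=cloud(n,np.load(n+"_d.npy"))
    S=P.reshape(-1,3)
    t=S[(S[:,0]>.2)&(S[:,0]<.75)&(abs(S[:,1])<.35)]
    print(n,"table z",np.nanmedian(t[abs(t[:,2])<.02][:,2]))
    m=t[(abs(t[:,2]-.06)<.008)]
    box=cv2.minAreaRect(m[:,:2].astype(np.float32)*1000); print("console top rect",box,len(m))
    A.append(t)
    for lo,hi in((.068,.08),(.085,.11),(.11,.135),(.135,.2)):
        g=t[(t[:,2]>lo)&(t[:,2]<hi)]
        # clusters by grid
        if len(g):
            q=np.zeros((560,720),np.uint8); ix=((g[:,0]-.2)*1000).astype(int);iy=((g[:,1]+.35)*1000).astype(int);q[ix,iy]=255
            q=cv2.dilate(q,np.ones((9,9)))
            k,l,s,c=cv2.connectedComponentsWithStats(q)
            lab=l[ix,iy]
            for j in range(1,k):
                if (lab==j).sum()>3: print(lo,hi,(lab==j).sum(),np.round(g[lab==j].mean(0),3), "ptp",np.round(np.ptp(g[lab==j],axis=0),3))
p=cv2.imread("top_p.png")[120:250,180:440]
q=cv2.imread("side_p.png")[130:320,260:410]
cv2.imwrite("pics/c0.png",np.hstack([cv2.resize(p,(500,250),interpolation=2),cv2.resize(q,(197,250),interpolation=2)]))
cv2.imwrite("pics/c0.png",cv2.resize(p,(780,390),interpolation=2)); cv2.imwrite("pics/c1.png",cv2.resize(q,(450,570),interpolation=2))
E
```

```text
top table z 0.000845479184688025
console top rect ((622.0673828125, 112.24205780029297), (211.52891540527344, 434.7117919921875), 5.69802188873291) 10089
0.068 0.08 140 [0.575 0.125 0.071] ptp [0.043 0.042 0.008]
0.068 0.08 4 [0.603 0.138 0.07 ] ptp [0.002 0.005 0.002]
0.068 0.08 4 [0.61  0.082 0.069] ptp [0.005 0.005 0.002]
0.068 0.08 97 [0.624 0.217 0.073] ptp [0.028 0.03  0.012]
0.068 0.08 50 [0.632 0.294 0.075] ptp [0.053 0.052 0.012]
0.068 0.08 31 [0.635 0.044 0.071] ptp [0.021 0.03  0.01 ]
0.068 0.08 98 [0.676 0.102 0.072] ptp [0.046 0.028 0.012]
0.068 0.08 4 [ 0.663 -0.03   0.076] ptp [0.006 0.    0.009]
0.085 0.11 112 [0.573 0.124 0.101] ptp [0.042 0.026 0.022]
0.085 0.11 256 [0.641 0.302 0.095] ptp [0.053 0.054 0.024]
0.085 0.11 8 [ 0.631 -0.035  0.097] ptp [0.007 0.005 0.018]
0.085 0.11 5 [ 0.633 -0.063  0.102] ptp [0.005 0.004 0.018]
0.085 0.11 15 [0.633 0.043 0.094] ptp [0.007 0.019 0.015]
0.085 0.11 33 [ 0.678 -0.05   0.102] ptp [0.051 0.033 0.023]
0.085 0.11 4 [ 0.651 -0.031  0.094] ptp [0.004 0.001 0.015]
0.085 0.11 4 [ 0.67  -0.03   0.097] ptp [0.004 0.    0.013]
0.11
[... 701 characters left out ...]
.665 -0.064  0.074] ptp [0.068 0.011 0.012]
0.068 0.08 50 [0.676 0.098 0.073] ptp [0.026 0.03  0.012]
0.085 0.11 120 [0.573 0.119 0.097] ptp [0.042 0.03  0.021]
0.085 0.11 149 [0.643 0.295 0.095] ptp [0.053 0.04  0.024]
0.085 0.11 35 [ 0.638 -0.039  0.096] ptp [0.03  0.008 0.017]
0.085 0.11 57 [0.638 0.035 0.097] ptp [0.02  0.015 0.025]
0.085 0.11 170 [ 0.664 -0.064  0.097] ptp [0.07  0.011 0.025]
0.085 0.11 10 [ 0.691 -0.038  0.108] ptp [0.009 0.014 0.01 ]
0.11 0.135 318 [ 0.664 -0.053  0.121] ptp [0.077 0.04  0.025]
0.11 0.135 82 [0.64  0.04  0.119] ptp [0.027 0.027 0.012]
0.11 0.135 87 [0.644 0.302 0.125] ptp [0.027 0.033 0.023]
0.135 0.2 388 [ 0.593 -0.061  0.157] ptp [0.071 0.053 0.035]
```

View pics/c0.png

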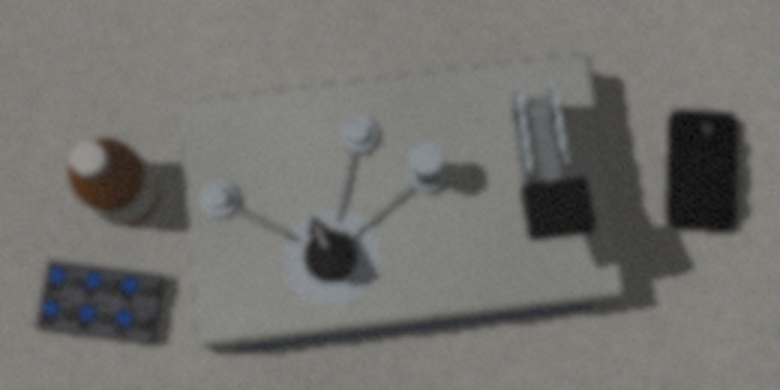

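View pics/c1.png

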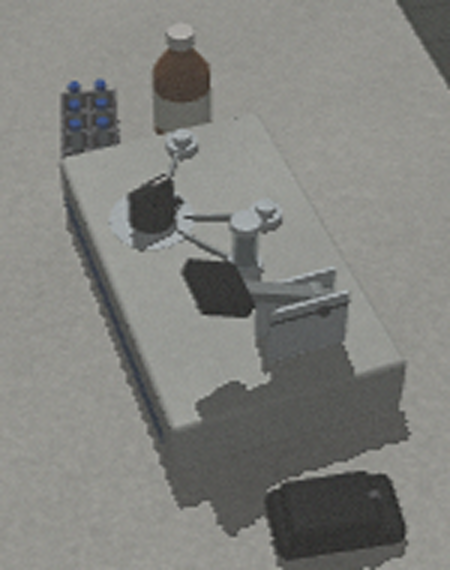

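The cartridge is in the right port: its top is at 0.12 m near (0.641,0.042), (428,160) in the crop, while the other two ports hold low plugs. The knob has to reach 1.3 rad. Now I fit the console pose.

```bash
cat >> h.py <<'E'
loc={k:np.array([-.045+.105*np.cos(a),.06+.105*np.sin(a)]) for k,a in(("L",.975),("M",-.325),("R",-.975))}
loc["S"]=np.array([-.045,.06]);loc["P"]=np.array([-.042,-.12])
def fit(obs):
    k=list(obs);A=np.array([loc[i] for i in k]);B=np.array([obs[i] for i in k])
    a=A-A.mean(0);b=B-B.mean(0)
    th=np.arctan2((a[:,0]*b[:,1]-a[:,1]*b[:,0]).sum(),(a*b).sum())
    c,s=np.cos(th),np.sin(th);M=np.array([[c,-s],[s,c]]);t=B.mean(0)-M@A.mean(0)
    return th,M,t,dict(zip(k,np.round((B-A@M.T-t)*1000,1).tolist()))
E
python3 - <<'E'
from h import *
def cen(n,P,xy,lo,hi,rad):
    m=(P[...,2]>lo)&(P[...,2]<hi)&(np.hypot(P[...,0]-xy[0],P[...,1]-xy[1])<rad)
    g=P[m]; return g[:,:2].mean(0) if 0 else (np.percentile(g[:,:2],3,axis=0)+np.percentile(g[:,:2],97,axis=0))/2, len(g), np.median(g[:,2])
o2=[]
for n in("top","side"):
    P=cloud(n,np.load(n+"_d.npy"))
    o={}
    for k,xy,lo,hi,rad in(("L",(.623,.214),.0715,.08,.025),("M",(.676,.1),.0715,.08,.025),("R",(.641,.042),.114,.13,.025),("S",(.573,.122),.098,.112,.03),("P",(.58,-.057),.14,.19,.05)):
        c,N,z=cen(n,P,xy,lo,hi,rad); o[k]=c; print(n,k,np.round(c,4),N,round(z,4))
    if 1:
        g=P[(P[...,2]>.14)&(P[...,2]<.19)&(np.hypot(P[...,0]-.59,P[...,1]+.057)<.06)]
    th,M,t,res=fit({k:o[k] for k in "LMR"}); print(n,th,t,res); o2.append(o)
o={k:(o2[0][k]+o2[1][k])/2 for k in "LMR"}
th,M,t,res=fit(o);print(th,t,res); 
for k in("S","P"):print(k,M@loc[k]+t)
print("level",M@[-.055,-.12]+t)
print("knob dir yaw now",th+.325,"goal",th-.975)
E=R.from_rotvec(state()["eef_rot"]).as_matrix();print(E)
E
```

```text
top L [0.6228 0.2166] 48 0.0768
top M [0.6791 0.1025] 46 0.0759
top R [0.6418 0.0445] 111 0.1206
top S [0.5746 0.1251] 106 0.102
top P [ 0.5961 -0.0535] 458 0.1602
top 0.11485052248521876 [0.62622356 0.06955267] {'L': [-0.5, -0.5], 'M': [1.8, 0.4], 'R': [-1.3, 0.1]}
side L [0.6226 0.2144] 25 0.0761
side M [0.6759 0.0985] 29 0.076
side R [0.6401 0.0415] 76 0.1198
side S [0.574  0.1229] 65 0.1022
side P [ 0.5934 -0.058 ] 360 0.1586
side 0.10168736188828216 [0.62383517 0.06678497] {'L': [-0.2, 0.1], 'M': [0.5, -0.1], 'R': [-0.3, 0.1]}
0.10826626356494799 [0.62502875 0.06816776] {'L': [-0.3, -0.2], 'M': [1.1, 0.1], 'R': [-0.8, 0.1]}
S [0.57380893 0.12295399]
P [ 0.59624125 -0.05566793]
level [ 0.58331736 -0.05707265]
knob dir yaw now 0.433266263564948 goal -0.866733736435052
[[-9.29848814e-01  3.67940752e-01 -8.86213979e-04]
 [ 3.67941679e-01  9.29847867e-01 -1.36597302e-03]
 [ 3.21447036e-04 -1.59622346e-03 -9.99998674e-01]]
```

```bash
cat >> h.py <<'E'
def go(xyz,yyaw):
    s=state();E=R.from_rotvec(s["eef_rot"]).as_matrix()
    y=np.array([np.cos(yyaw),np.sin(yyaw),0]);z=np.array([0,0,-1.]);T=np.c_[np.cross(y,z),y,z]
    print("d",np.round(E.T@(np.array(xyz)-s["tool_pos"])*1000,1),"a",np.round(R.from_matrix(E.T@T).as_rotvec(),3),"pos",np.round(s["tool_pos"],4),"t",s["clock"],"f",np.round(s["wrist_force"],1),"g",s["grip_width"])
E
python3 -m pendant '[{"hand":40,"dx":-488,"dy":-223,"az":-0.81},{"hand":40,"dx":-488,"dy":-223,"az":-0.81},{"hand":40,"dx":-488,"dy":-223,"az":-0.81},{"hand":40,"dx":-488,"dy":-223,"az":-0.81},{"hand":40,"dx":-488,"dy":-223,"az":-0.81}]' 20
python3 -c "from h import *; go((.574,.1235,.17),2.004)"
```

```text
d [-488.4 -223.4   48.1] a [-0.001 -0.001 -0.81 ] pos [0.2021 0.511  0.2179] t 0.1 f [-0.6  1.   0.4] g 1.0007858000967678$[0]: bad value
```

```bash
python3 -m pendant '[{"hand":40.0,"dx":-45,"dy":-20,"dz":0,"ax":0,"ay":0,"az":-0.14},{"hand":40.0,"dx":-90,"dy":-40,"dz":0,"ax":0,"ay":0,"az":-0.28},{"hand":40.0,"dx":-135,"dy":-60,"dz":0,"ax":0,"ay":0,"az":-0.42},{"hand":40.0,"dx":-180,"dy":-80,"dz":0,"ax":0,"ay":0,"az":-0.56},{"hand":40.0,"dx":-225,"dy":-100,"dz":0,"ax":0,"ay":0,"az":-0.7}]' 20
python3 -c "from h import *; go((.574,.1235,.17),2.004)"
```

```text
clock: 0.6
tool_pos: [0.3601, 0.3504, 0.2184]
eef_rot: [0.454, -3.108, 0.0]
wrist_force: [0.7, 0.6, -0.2]
grip_width: 0.62
grasp_force: 0.0
d [-140.1 -278.6   48.3] a [-0.    -0.001 -0.143] pos [0.3601 0.3504 0.2184] t 0.6 f [ 0.7  0.6 -0.2] g 0.6197491455609863
```

```bash
python3 -m pendant '[{"hand":40,"dx":-20,"dy":-44,"az":-0.05},{"hand":40,"dx":-40,"dy":-88,"az":-0.11},{"hand":40,"dx":-60,"dy":-132,"az":-0.11},{"hand":40,"dx":-80,"dy":-176,"az":-0.11},{"hand":40,"dx":-100,"dy":-220,"az":-0.11}]' 20
python3 -m pendant '[{"hand":40,"dx":0,"dy":0},{"hand":40,"dx":0,"dy":0},{"hand":40,"dx":0,"dy":0}]' 20
python3 -c "from h import *; go((.574,.1235,.15),2.004)"
```

```text
d [-140.1 -278.6   68.3] a [-0.    -0.001 -0.143] pos [0.3601 0.3504 0.2184] t 0.6 f [ 0.7  0.6 -0.2] g 0.6197491455609863$[0]: bad value
$[0]: bad value
```

```bash
python3 -m pendant '[{"hand":40,"dx":-20,"dy":-44,"dz":0,"ax":0,"ay":0,"az":-0.05},{"hand":40,"dx":-40,"dy":-88,"dz":0,"ax":0,"ay":0,"az":-0.11},{"hand":40,"dx":-60,"dy":-132,"dz":0,"ax":0,"ay":0,"az":-0.11},{"hand":40,"dx":-80,"dy":-176,"dz":0,"ax":0,"ay":0,"az":-0.11},{"hand":40,"dx":-100,"dy":-220,"dz":0,"ax":0,"ay":0,"az":-0.11}]' 20
python3 -m pendant '[{"hand":40,"dx":0,"dy":0,"dz":0,"ax":0,"ay":0,"az":0},{"hand":40,"dx":0,"dy":0,"dz":0,"ax":0,"ay":0,"az":0},{"hand":40,"dx":0,"dy":0,"dz":0,"ax":0,"ay":0,"az":0}]' 20
python3 -c "from h import *; go((.574,.1235,.15),2.004)"
```

```text
clock: 1.1
tool_pos: [0.5179, 0.167, 0.2184]
eef_rot: [0.615, -3.08, -0.0]
wrist_force: [0.2, -0.4, 0.5]
grip_width: 0.432
grasp_force: 0.0
clock: 1.4
tool_pos: [0.5161, 0.1695, 0.2183]
eef_rot: [0.616, -3.079, -0.001]
wrist_force: [0.4, -0.6, 0.3]
grip_width: 0.432
grasp_force: 0.0
d [-35.8 -64.8  68.2] a [ 0.001 -0.001 -0.038] pos [0.5161 0.1695 0.2183] t 1.4 f [ 0.4 -0.6  0.3] g 0.432072556072839
```

```bash
python3 -m pendant '[{"hand":40,"dx":-18,"dy":-32,"dz":0,"ax":0,"ay":0,"az":-0.04},{"hand":40,"dx":-36,"dy":-65,"dz":20,"ax":0,"ay":0,"az":-0.04},{"hand":40,"dx":-36,"dy":-65,"dz":68,"ax":0,"ay":0,"az":-0.04},{"hand":40,"dx":-36,"dy":-65,"dz":68,"ax":0,"ay":0,"az":-0.04},{"hand":40,"dx":-36,"dy":-65,"dz":68,"ax":0,"ay":0,"az":-0.04}]' 20
python3 - <<'E'
from h import *
go((.574,.1235,.076),2.004)
p,d=viewer.capture("side"); q=p[130:320,260:410,::-1]; cv2.imwrite("pics/s1.png",cv2.resize(q,(450,570),interpolation=2))
E
```

```text
clock: 1.9
tool_pos: [0.5738, 0.1241, 0.1505]
eef_rot: [0.679, -3.064, -0.001]
wrist_force: [-0.2, -0.2, 0.5]
grip_width: 0.428
grasp_force: 0.0
d [-0.2 -0.7 74.5] a [ 0.001 -0.003  0.003] pos [0.5738 0.1241 0.1505] t 1.9 f [-0.2 -0.2  0.5] g 0.42799543489671266
```

View pics/s1.png

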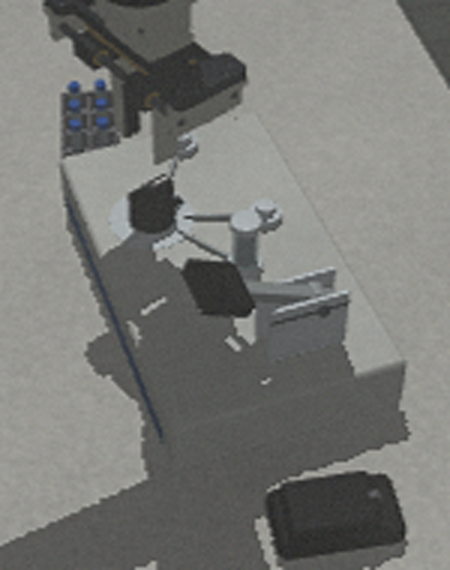

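The gripper stands above the knob, at about (150,130) in the crop, and nothing is touched. I descend and grip the bar.

```bash
python3 -m pendant '[{"hand":40,"dx":0,"dy":0,"dz":37,"ax":0,"ay":0,"az":0},{"hand":40,"dx":0,"dy":-1,"dz":74,"ax":0,"ay":0,"az":0},{"hand":40,"dx":0,"dy":-1,"dz":74,"ax":0,"ay":0,"az":0},{"hand":40,"dx":0,"dy":-1,"dz":74,"ax":0,"ay":0,"az":0}]' 20
python3 -m pendant '[{"hand":8,"dx":0,"dy":0,"dz":0,"ax":0,"ay":0,"az":0},{"hand":8,"dx":0,"dy":0,"dz":0,"ax":0,"ay":0,"az":0},{"hand":8,"dx":0,"dy":0,"dz":0,"ax":0,"ay":0,"az":0},{"hand":8,"dx":0,"dy":0,"dz":0,"ax":0,"ay":0,"az":0},{"hand":8,"dx":0,"dy":0,"dz":0,"ax":0,"ay":0,"az":0}]' 20
python3 -c "from h import *; go((.574,.1235,.076),2.004-1.3)"
```

```text
clock: 2.35
tool_pos: [0.5764, 0.1225, 0.0788]
eef_rot: [-0.678, 3.066, -0.0]
wrist_force: [0.8, -0.2, 0.8]
grip_width: 0.437
grasp_force: 0.0
clock: 2.85
tool_pos: [0.5755, 0.1239, 0.0782]
eef_rot: [-0.676, 3.067, 0.005]
wrist_force: [-3.5, 8.1, 7.2]
grip_width: 0.15
grasp_force: 20.0
d [1.6 0.3 2.2] a [ 0.004 -0.     1.301] pos [0.5755 0.1239 0.0782] t 2.85 f [-3.5  8.1  7.2] g 0.1503595535147411
```

```bash
python3 -m pendant '[{"hand":8,"dx":1,"dy":1,"dz":0,"ax":0,"ay":0,"az":0.13},{"hand":8,"dx":1,"dy":1,"dz":0,"ax":0,"ay":0,"az":0.26},{"hand":8,"dx":1,"dy":1,"dz":0,"ax":0,"ay":0,"az":0.39},{"hand":8,"dx":1,"dy":1,"dz":0,"ax":0,"ay":0,"az":0.52},{"hand":8,"dx":1,"dy":1,"dz":0,"ax":0,"ay":0,"az":0.65}]' 20
python3 -c "from h import *; go((.574,.1235,.076),2.004-1.3)"
```

```text
clock: 3.35
tool_pos: [0.5755, 0.1236, 0.0782]
eef_rot: [0.347, 3.12, 0.004]
wrist_force: [-0.0, 5.1, 4.6]
grip_width: 0.152
grasp_force: 20.0
d [ 1.5 -0.5  2.2] a [0.004 0.001 0.645] pos [0.5755 0.1236 0.0782] t 3.35 f [-0.   5.1  4.6] g 0.15195235311929056
```

```bash
python3 -m pendant '[{"hand":8,"dx":0,"dy":0,"dz":0,"ax":0,"ay":0,"az":0.13},{"hand":8,"dx":0,"dy":0,"dz":0,"ax":0,"ay":0,"az":0.26},{"hand":8,"dx":0,"dy":0,"dz":0,"ax":0,"ay":0,"az":0.39},{"hand":8,"dx":0,"dy":0,"dz":0,"ax":0,"ay":0,"az":0.52},{"hand":8,"dx":0,"dy":0,"dz":0,"ax":0,"ay":0,"az":0.65}]' 20
python3 -m pendant '[{"hand":8,"dx":0,"dy":0,"dz":0,"ax":0,"ay":0,"az":0},{"hand":8,"dx":0,"dy":0,"dz":0,"ax":0,"ay":0,"az":0}]' 20
python3 -c "from h import *; go((.574,.1235,.076),2.004-1.3);print(state()['moment'])"
```

```text
clock: 3.85
tool_pos: [0.5754, 0.1234, 0.0782]
eef_rot: [1.325, 2.847, 0.005]
wrist_force: [-0.1, 3.7, 4.3]
grip_width: 0.152
grasp_force: 20.0
clock: 4.05
tool_pos: [0.5754, 0.1233, 0.0782]
eef_rot: [1.315, 2.851, 0.005]
wrist_force: [-0.3, 5.1, 5.3]
grip_width: 0.149
grasp_force: 20.0
d [ 1.  -1.   2.1] a [0.003 0.    0.003] pos [0.5754 0.1233 0.0782] t 4.05 f [-0.3  5.1  5.3] g 0.14851129024951526
[ 0.80181419  0.16186834 -0.02832185]
```

Rotated by 1.3 rad with the grip intact. I release, rise and look.

```bash
python3 -m pendant '[{"hand":40,"dx":0,"dy":0,"dz":0,"ax":0,"ay":0,"az":0},{"hand":40,"dx":0,"dy":0,"dz":0,"ax":0,"ay":0,"az":0},{"hand":40,"dx":0,"dy":0,"dz":0,"ax":0,"ay":0,"az":0},{"hand":40,"dx":0,"dy":0,"dz":0,"ax":0,"ay":0,"az":0},{"hand":40,"dx":0,"dy":0,"dz":0,"ax":0,"ay":0,"az":0}]' 20
python3 -m pendant '[{"hand":40,"dx":0,"dy":0,"dz":-40,"ax":0,"ay":0,"az":0},{"hand":40,"dx":0,"dy":0,"dz":-80,"ax":0,"ay":0,"az":0},{"hand":40,"dx":0,"dy":0,"dz":-120,"ax":0,"ay":0,"az":0},{"hand":40,"dx":0,"dy":0,"dz":-160,"ax":0,"ay":0,"az":0},{"hand":0,"dx":0,"dy":0,"dz":-160,"ax":0,"ay":0,"az":0}]' 20
python3 - <<'E'
from h import *
go((.58,-.057,.19),.704)
p,d=viewer.capture("side"); q=p[130:320,260:410,::-1]; cv2.imwrite("pics/s2.png",cv2.resize(q,(450,570),interpolation=2))
P=cloud("side",d)
m=(P[...,2]>.082)&(P[...,2]<.108)&(np.hypot(P[...,0]-.574,P[...,1]-.1225)<.03)
g=P[m];
if len(g)>10:
    t=g[g[:,2]>.098][:,:2]; print(len(g),cv2.minAreaRect((t*1000).astype(np.float32)))
for k in("L","M","R"): print(k,proj("side",[*(R.from_euler("z",.108).as_matrix()[:2,:2]@loc[k]+[.625,.0682]),.06]))
E
```

```text
clock: 4.55
tool_pos: [0.5743, 0.1219, 0.0765]
eef_rot: [-1.318, -2.852, 0.0]
wrist_force: [0.2, -0.3, 0.8]
grip_width: 0.425
grasp_force: 0.0
clock: 5.05
tool_pos: [0.5776, 0.1222, 0.2433]
eef_rot: [1.313, 2.842, 0.008]
wrist_force: [0.6, 0.8, -0.9]
grip_width: 0.384
grasp_force: 0.0
d [-137.6 -114.8   53.3] a [0.009 0.007 0.001] pos [0.5776 0.1222 0.2433] t 5.05 f [ 0.6  0.8 -0.9] g 0.383773757261783
128 ((573.83056640625, 121.60589599609375), (13.768106460571289, 41.29450225830078), 40.76890182495117)
L [[319.7404614  178.63421221]]
M [[347.80804055 202.0552086 ]]
R [[341.26487948 218.87945032]]
```

View pics/s2.png

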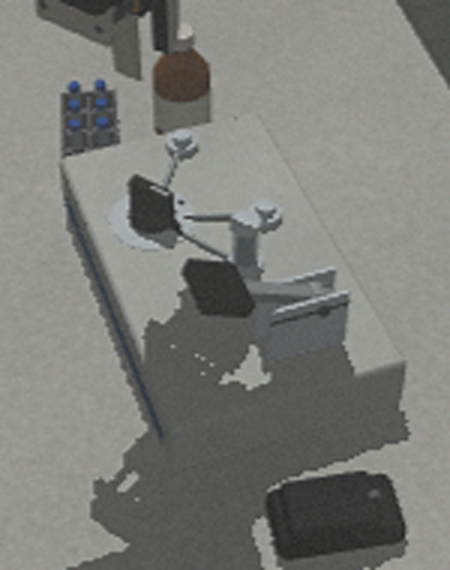

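The knob bar measures at yaw −0.859 against a goal of −0.867, so it has clicked at port_right, and the picture shows it pointing at the cartridge near (245,240). Next I move above the lever with the fingers shut.

```bash
python3 -m pendant '[{"hand":0,"dx":-30,"dy":-25,"dz":0,"ax":0,"ay":0,"az":-0.13},{"hand":0,"dx":-60,"dy":-50,"dz":0,"ax":0,"ay":0,"az":-0.26},{"hand":0,"dx":-90,"dy":-75,"dz":0,"ax":0,"ay":0,"az":-0.39},{"hand":0,"dx":-120,"dy":-100,"dz":0,"ax":0,"ay":0,"az":-0.52},{"hand":0,"dx":-136,"dy":-113,"dz":0,"ax":0,"ay":0,"az":-0.65}]' 20
python3 -m pendant '[{"hand":0,"dx":0,"dy":0,"dz":0,"ax":0,"ay":0,"az":-0.13},{"hand":0,"dx":0,"dy":0,"dz":0,"ax":0,"ay":0,"az":-0.26},{"hand":0,"dx":0,"dy":0,"dz":0,"ax":0,"ay":0,"az":-0.32},{"hand":0,"dx":0,"dy":0,"dz":0,"ax":0,"ay":0,"az":-0.32},{"hand":0,"dx":0,"dy":0,"dz":0,"ax":0,"ay":0,"az":-0.32}]' 20
python3 -c "from h import *; go((.584,-.057,.18),1.679)"
```

```text
clock: 5.6
tool_pos: [0.5754, -0.0575, 0.2345]
eef_rot: [-0.333, -3.121, 0.001]
wrist_force: [-0.5, 0.3, -0.6]
grip_width: 0.004
grasp_force: 0.0
clock: 6.1
tool_pos: [0.5759, -0.0545, 0.2353]
eef_rot: [0.161, -3.135, -0.001]
wrist_force: [-0.4, -0.1, 0.2]
grip_width: 0.003
grasp_force: 0.0
d [-8.  -3.3 55.3] a [ 0.001 -0.002 -0.006] pos [ 0.5759 -0.0545  0.2353] t 6.1 f [-0.4 -0.1  0.2] g 0.002886871883888522
```

```bash
python3 -m pendant '[{"hand":0,"dx":-8,"dy":-3,"dz":25,"ax":0,"ay":0,"az":0},{"hand":0,"dx":-8,"dy":-3,"dz":55,"ax":0,"ay":0,"az":0},{"hand":0,"dx":-8,"dy":-3,"dz":55,"ax":0,"ay":0,"az":0},{"hand":0,"dx":-8,"dy":-3,"dz":55,"ax":0,"ay":0,"az":0}]' 20
python3 -m pendant '[{"hand":0,"dx":0,"dy":0,"dz":10,"ax":0,"ay":0,"az":0},{"hand":0,"dx":0,"dy":0,"dz":20,"ax":0,"ay":0,"az":0},{"hand":0,"dx":0,"dy":0,"dz":30,"ax":0,"ay":0,"az":0},{"hand":0,"dx":0,"dy":0,"dz":40,"ax":0,"ay":0,"az":0},{"hand":0,"dx":0,"dy":0,"dz":40,"ax":0,"ay":0,"az":0}]' 20
python3 -c "from h import *; go((.584,-.057,.12),1.679)"
```

```text
clock: 6.5
tool_pos: [0.5842, -0.0566, 0.1813]
eef_rot: [0.163, -3.135, -0.001]
wrist_force: [0.3, -0.3, 0.2]
grip_width: 0.004
grasp_force: 0.0
clock: 7.0
tool_pos: [0.5846, -0.057, 0.1408]
eef_rot: [0.163, -3.137, 0.0]
wrist_force: [-0.9, -1.1, 5.4]
grip_width: 0.003
grasp_force: 2.5
d [ 0.6  0.1 20.8] a [-0.    -0.    -0.004] pos [ 0.5846 -0.057   0.1408] t 7.0 f [-0.9 -1.1  5.4] g 0.0027716566868356716
```

Contact is good, at about 5 N. I press on to level.

```bash
python3 -m pendant '[{"hand":0,"dx":0,"dy":0,"dz":7,"ax":0,"ay":0,"az":0},{"hand":0,"dx":0,"dy":0,"dz":14,"ax":0,"ay":0,"az":0},{"hand":0,"dx":0,"dy":0,"dz":21,"ax":0,"ay":0,"az":0},{"hand":0,"dx":0,"dy":0,"dz":21,"ax":0,"ay":0,"az":0},{"hand":0,"dx":0,"dy":0,"dz":21,"ax":0,"ay":0,"az":0}]' 20
python3 -m pendant '[{"hand":0,"dx":0,"dy":0,"dz":0,"ax":0,"ay":0,"az":0},{"hand":0,"dx":0,"dy":0,"dz":0,"ax":0,"ay":0,"az":0},{"hand":0,"dx":0,"dy":0,"dz":0,"ax":0,"ay":0,"az":0},{"hand":0,"dx":0,"dy":0,"dz":0,"ax":0,"ay":0,"az":0}]' 20
python3 - <<'E'
from h import *
go((.584,-.057,.12),1.679)
p,d=viewer.capture("side"); q=p[130:320,260:410,::-1]; cv2.imwrite("pics/s3.png",cv2.resize(q,(450,570),interpolation=2))
P=cloud("side",d)
m=(P[...,2]>.098)&(P[...,2]<.108)&(np.hypot(P[...,0]-.574,P[...,1]-.1225)<.03)
if m.sum()>10: print(m.sum(),cv2.minAreaRect((P[m][:,:2]*1000).astype(np.float32)))
E
```

```text
clock: 7.5
tool_pos: [0.584, -0.0571, 0.1212]
eef_rot: [0.164, -3.136, 0.001]
wrist_force: [-4.6, -1.2, 6.7]
grip_width: 0.009
grasp_force: 3.7
clock: 7.9
tool_pos: [0.584, -0.0571, 0.1214]
eef_rot: [0.164, -3.136, 0.001]
wrist_force: [-3.1, -0.3, 7.4]
grip_width: 0.005
grasp_force: 3.7
d [-0.   0.1  1.4] a [-0.    -0.001 -0.004] pos [ 0.584  -0.0571  0.1214] t 7.9 f [-3.1 -0.3  7.4] g 0.005152169693980047
19 ((574.3193359375, 121.53858947753906), (11.381013870239258, 39.34864807128906), 45.82979965209961)
```

View pics/s3.png

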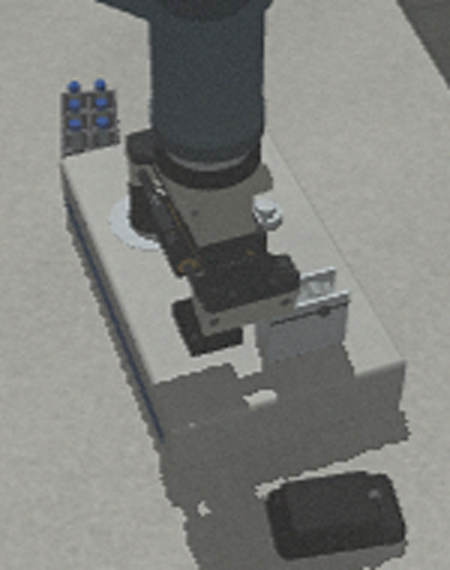

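The pad at (205,325) in the crop lies level with the cheek plates under the fingertips. The tip is at z = 0.121 m with 7–8 N, and the knob is unmoved, so I hand in.

```bash
python3 -c "from station import r; print(r.close_job())"
```

```text
the job is handed in; nothing more can be done
None
```

The selector is clicked in at port_right, where the cartridge is, and the job was handed in with the lever held about level (about 0.42 rad by my estimate, pushing 7–8 N); the hand-in returned no verdict.

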